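# Stack the big handled tote on the base tray with corner guides

## Task

Tidy the bench: pick up the larger of the two handled plywood totes by its dowel and stack it on the tray that has the four flared corner guides, so that its corners drop between the guides and it sits level, fully down on that tray's rim. Lower it into place, do not drop it, and let go. Leave the small tote and the plain tray where they are, and do not shove the base tray about.

Things in the scene. Friction and masses are not known exactly. Their poses are not given: they have to be found in the camera images.
- tote: Larger handled tote, to be stacked: open plywood box 150 (x) by 110 (y) mm, walls 40 high, 7 thick, 0.3 to 0.65 kg. End ears (40 wide, to 112 high) hold a straight wooden dowel 18 mm thick along its x over the middle, free length 136, centre line 92 mm above the underside. Same after half a turn. Flat underside. Origin: centre of the underside, z up.
- base_tray: Tray to stack on: plywood 166 (x) by 126 (y) mm, rim 50 high, 1.6 kg, loose, a few tools in it. Two steel guide plates at each corner rise to 72 mm, leaning outward: 158 x 118 clear at the rim, 184 x 144 at their tops, so a tote let in between slides home. Seated, the tote's underside is 50 mm above this origin, its x along this x (either way round). Origin: centre of underside, z up.
- small_tote: The other handled tote, same make but clearly smaller: 100 mm (x) by 76 mm (y), walls 34 mm high, dowel 16 mm thick with centre line 80 mm up, ears to 96 mm. Too small for the base tray; to be left alone. Origin: centre of the underside.
- plain_tray: A plain open plywood tray without handle or corner guides, 150 mm (x) by 110 mm (y) by 50 mm high, with a cardboard ring (tape roll) lying in it. To be left alone. Origin: centre of the underside.
There are look-alikes about, which are no part of the job. What is shaped like the tote but green is not meant.

How it is judged:
At the end, for the whole second after the job is handed in: Large tote at rest on the base tray between its guides: underside 50 +-6 mm above the tray's origin, centres within 12 mm, long sides within 10 deg, both level within 4 deg, base tray on the bench within 50 mm of its start, small tote and plain tray within 30 mm of theirs (z of tote in the frame of base_tray between 0.044 and 0.056 m and horizontal distance between tote and base_tray below 0.012 m and angle between the x axis of tote and the x axis of base_tray, either way round below 0.175 rad and angle between each of tote, base_tray's own z axis and vertical below 0.07 rad and height (world z) of base_tray below 0.01 m and linear speed of tote below 0.02 m/s and distance of base_tray from where it was at the start of the episode below 0.05 m and distance of each of small_tote, plain_tray from where it was at the start of the episode below 0.03 m); the robot touches nothing.
It fails at once if the larger tote is dropped or thrown: untouched by the fingers while moving faster than 0.7 m/s (a fall of about 25 mm) (contact force between tote and the fingers below 0.05 N and linear speed of tote above 0.7 m/s).
It fails at once if the small tote is moved more than 30 mm (distance of small_tote from where it was at the start of the episode above 0.03 m).
It fails at once if the plain tray is moved more than 30 mm (distance of plain_tray from where it was at the start of the episode above 0.03 m).
It also fails if it takes over 48 s, if anything falls off the work surface, if the arm or the gripper's body presses on something with over 40 N, if the wrist force passes 120 N, or if a joint passes its speed limit or range.

## Robot

A 6-joint arm with a two-finger parallel gripper is mounted at the origin on the work surface. World frame = base frame: x ahead of the robot, y to its left, z up, the work surface at z = 0. Lengths are in m, angles in rad, forces in N, time in s.
With the tool pointing down it reaches from about 0.275 to 0.875 m from the base axis. Payload 12.5 kg.
Tool frame: the origin (TCP) lies on the centre line of the jaws, within the pads' length; the fingertips stand r.finger_overhang ahead of it and the grasp point (between the pads) lies 3 mm ahead of it (r.finger_overhang is the distance from the TCP to the fingertips, in m); z points along the fingers, y is the line along which they close (so a half turn about z gives the same grasp; the last joint's range is limited). The gripper opens to 85 mm and grips with 20 to 120 N. Pads are 22 mm wide; open, the fingers measure 114 mm over their backs; the gripper's body (76 mm by 85 mm) begins 54 mm behind the grasp point. The pads swing forward as they close: fully open they stand 13 mm farther back than shut.
Start: joints at [1.042, 0.351, 1.652, -0, 1.139, -0.085], TCP at [0.236, 0.497, 0.253] pointing down, gripper open.
Joint ranges: [-2.75, 2.75], [-0.79, 2.1], [0.01, 2.65], [-1.57, 4.71], [0.07, 3.14], [-2.87, 2.87]. Speed limits (rad/s): [2.22, 2.22, 2.79, 3.14, 3.14, 3.14].

## Interface

Orientations are given as a unit quaternion [x, y, z, w].
In Python, from cell import r, optics gives the robot as it stands. The module is installed in compiled form; this text tells all that it offers. Calls block until the motion is done:
- r.move_to(position, orientation): joint-space move of the TCP to a pose.
- r.move_linear(position, rot=None, vel=0.15): straight line of the TCP; rot=None keeps the orientation; vel is the mean speed in m/s.
- r.set_joints(angles): joint-space move.
- r.set_gripper(opening, squeeze=None): opening from 0.0 (shut) to 1.0 (fully open); squeeze is the grip in N (None keeps the last); returns when the fingers have stopped.
- r.sleep(seconds).
- r.inverse_kinematics(position, orientation): joint angles nearest the present ones, or None.
- optics.get_image(name): name is "scene" or "top"; returns a dict with "pixels" (480x640x3 uint8, red, green, blue), "depth" (480x640 float32, m along the optical axis (not along the pixel's ray), 0 where there is no reading), "fx", "fy", "cx", "cy" (pixels), "D" ([k1, k2, p1, p2, k3] as OpenCV has them; the pictures are not rectified), "camera_from_world" (4x4, takes a point from world to camera coordinates). Camera axes: x right, y down, z forward; pixel columns grow to the right and rows downward; lengths in m; the calibration is good to about 2 mm. A picture is of the moment at which its call begins.
A pose or a line that the arm cannot do raises r.PlanningError and nothing moves.
- r.hand_in(): hands the job in; it is judged then, once.
Readings, each from a call of its own:
- r.current_t(): time.
- r.current_q(): joint angles.
- r.current_qvel(): joint speeds.
- r.current_effort(): joint torques, N m.
- r.current_tool_pos(): TCP position.
- r.current_ee_rot(): TCP orientation.
- r.current_contact_force(): force on the tool from outside, world axes, zero at the start.
- r.current_torque(): the same for the moment, N m.
- r.current_opening(): opening from 0.0 (shut) to 1.0 (fully open).
- r.current_finger_force(): force on a finger pad.
Only numpy, scipy, OpenCV 4.12 (cv2) and the standard library are available. Lean on these libraries where they do the work, as an engineer would, in place of code of your own. Each camera call takes 0.05 s, during which the arm holds its last target. There are 200 camera calls.

## Working session

There is one attempt and no reset: what is moved stays moved. The work goes in short steps, each a Python script; the robot and the scene stay as the last script left them, time stands still between calls to the robot, and variables do not carry over. Pictures are saved under pics/ and viewed, at most 10 in all, crops included, and the job is handed in when it is done.

```bash
mkdir -p pics; cat > h.py <<'E'
import numpy as np, cv2
from cell import r, optics
def grab(n):
    im=optics.get_image(n); return im
def save(im,f): cv2.imwrite('pics/'+f,im['pixels'][:,:,::-1])
def cloud(im):
    K=np.array([[im['fx'],0,im['cx']],[0,im['fy'],im['cy']],[0,0,1]]);D=np.array(im['D'],float)
    v,u=np.mgrid[0:480,0:640]
    p=cv2.undistortPoints(np.stack([u,v],-1).reshape(-1,1,2).astype(np.float64),K,D).reshape(480,640,2)
    z=im['depth'].astype(float); c=np.dstack([p*z[...,None],z])
    T=np.linalg.inv(np.array(im['camera_from_world']))
    w=c@T[:3,:3].T+T[:3,3]; w[z==0]=np.nan
    return w
E
python3 - <<'E'
from h import *
for n in('top','scene'):
    im=grab(n); save(im,n+'0.png'); np.savez(n+'0.npz',w=cloud(im),px=im['pixels'])
    print(n,np.linalg.inv(im['camera_from_world'])[:3,3].round(3))
print(r.finger_overhang,r.current_t(),r.current_ee_rot())
E
```

```text
top [0.093 0.084 1.527]
scene [ 1.056 -0.542  1.04 ]
0.022 0.1 [ 2.20063047e-01  9.75485499e-01 -5.22420738e-04 -1.56886765e-04]
```

View pics/top0.png

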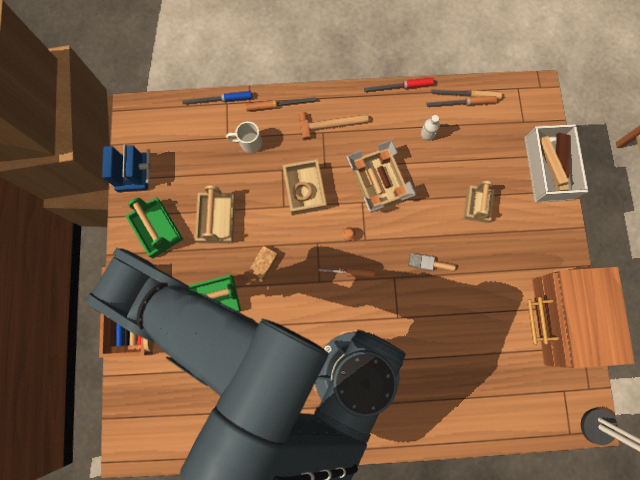

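View pics/scene0.png

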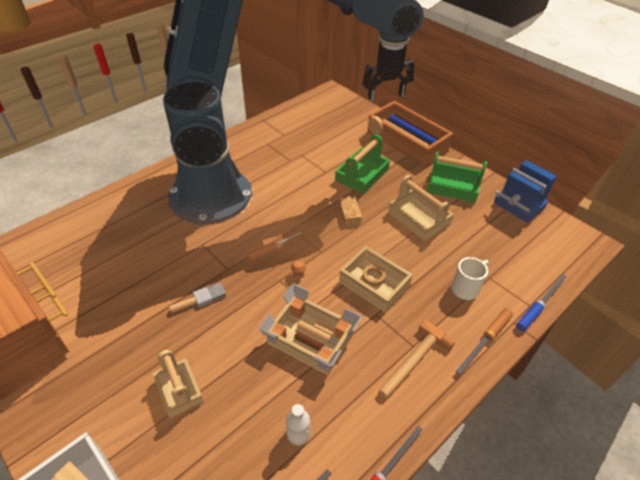

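The top view shows the large tote at about (214,215) px with its dowel on the image's vertical. The plain tray is at (305,187), the guided base tray at (380,177) turned slightly, and the small tote at (480,203). The scene view agrees: tote (420,210), base tray (310,328).

```bash
cat > m.py <<'E'
from h import *
def pts(n,w,box,z0,z1):
    q=w[box[1]:box[3],box[0]:box[2]].reshape(-1,3); q=q[~np.isnan(q[:,0])]
    return q[(q[:,2]>z0)&(q[:,2]<z1)]
def rect(q):
    (c,s,a)=cv2.minAreaRect((q[:,:2]*1000).astype(np.float32))
    if s[0]<s[1]: s=(s[1],s[0]);a+=90
    return np.round(c,1),np.round(s,1),round((a+90)%180-90,1),len(q)
E
python3 - <<'E'
from m import *
B={'top':dict(tote=(188,178,242,250),base=(342,137,418,215),small=(460,175,500,225),plain=(278,155,332,217)),
'scene':dict(tote=(385,172,456,242),base=(255,283,362,372),small=(150,345,205,420),plain=(336,245,412,312))}
for n in B:
    w=np.load(n+'0.npz')['w']
    for o,b in B[n].items():
        q=pts(n,w,b,.02,.2); print(n,o,'all',rect(q),'zpct',np.percentile(q[:,2],[50,90,99]).round(3))
        if o=='tote':
            print('  walls',rect(pts(n,w,b,.035,.044)),'dowel+',rect(pts(n,w,b,.09,.106)),'ears',rect(pts(n,w,b,.106,.118)))
        if o=='base':
            print('  rim',rect(pts(n,w,b,.045,.054)),'guides',rect(pts(n,w,b,.06,.078)))
E
```

```text
top tote all (array([492.2, 399.8]), array([153.3, 110. ]), -3.3, 976) zpct [0.044 0.103 0.113]
  walls (array([492.1, 400.5]), array([152.2, 108.9]), -3.5, 311) dowel+ (array([492.6, 399. ]), array([152.6,  40.4]), -3.5, 311) ears (array([491.8, 396.5]), array([151.7,  28.9]), -2.7, 56)
top base all (array([ 584.6, -112.7]), array([194.4, 151.6]), 17.3, 1789) zpct [0.05  0.069 0.076]
  rim (array([ 582.3, -115.5]), array([179.8, 131.3]), 17.6, 618) guides (array([ 584.8, -112.6]), array([193.9, 151.6]), 17.3, 379)
top small all (array([ 489.4, -416.2]), array([102.8,  78.7]), -14.0, 595) zpct [0.04  0.091 0.098]
top plain all (array([573. , 121.7]), array([153.7, 110. ]), 7.2, 775) zpct [0.046 0.054 0.057]
scene tote all (array([495.9, 445.9]), array([209.5, 156.6]), 88.2, 1399) zpct [0.04  0.099 0.11 ]
  walls (array([496. , 446.5]), array([208.3, 156.4]), 88.3, 325) dowel+ (array([494.8, 399.6]), array([153.2,  43.5]), -3.8, 323) ears (array([494.9, 399. ]), array([150.9,  27. ]), -3.2, 37)
scene base all (array([569.3, -63.4]), array([258.6, 192.9]), -72.3, 3349) zpct [0.048 0.067 0.072]
  rim (array([574.5, -62.9]), array([249.6, 178.8]), -72.7, 1216) guides (array([ 585.2, -113. ]), array([192.9, 154.6]), 17.6, 561)
scene small all (array([ 492. , -416.8]), array([104.8,  76. ]), -13.3, 1291) zpct [0.047 0.089 0.096]
scene plain all (array([581.2,  72.4]), array([214.6, 152.7]), -83.5, 1625) zpct [0.039 0.05  0.065]
```

Both cameras agree and the sizes match: the tote is at (0.4935, 0.3995), yaw −3.4°, and the base tray at (0.585, −0.113), yaw 17.4°. Next I grasp and lift.

```bash
cat >> h.py <<'E'
from scipy.spatial.transform import Rotation as R
def down(deg): return (R.from_euler('z',deg,degrees=True)*R.from_euler('x',180,degrees=True)).as_quat()
E
python3 - <<'E'
from h import *
for f in(0,180):
    print(f,[np.round(j,2) if j is not None else None for j in (r.inverse_kinematics([.4935,.3995,.22],down(-3.4+f)),r.inverse_kinematics([.585,-.113,.3],down(17.4+f)))])
c=[r.inverse_kinematics([.4935,.3995,.22],down(-3.4+f)) for f in(0,180)]
f=0 if c[1] is None or (c[0] is not None and abs(c[0][5])<abs(c[1][5])) else 180
r.move_to([.4935,.3995,.22],down(-3.4+f))
r.move_linear([.4935,.3995,.094],vel=.12)
print(r.current_contact_force())
r.set_gripper(0.0,70)
print(f,r.current_opening(),r.current_finger_force(),r.current_tool_pos(),r.current_contact_force(),r.current_t())
E
```

```text
0 [array([ 0.61,  0.54,  1.45, -0.  ,  1.15,  2.24]), array([-0.27,  0.39,  1.47, -0.  ,  1.28,  1.  ])]
180 [array([ 0.61,  0.54,  1.45,  0.  ,  1.15, -0.9 ]), array([-0.27,  0.39,  1.47,  0.  ,  1.28, -2.14])]
[ 0.14127435 -0.43787435  0.53176132]
180 0.18896427639408644 68.15629005432129 [0.49355858 0.39962626 0.09408372] [0.80069184 1.07569217 1.03679112] 3.0167
```

```bash
python3 - <<'E'
from m import *
p=r.current_tool_pos()
r.move_linear([p[0],p[1],.15],vel=.06); print(r.current_contact_force(),r.current_opening())
r.move_linear([p[0],p[1],.30],vel=.12)
# carry in three small steps so the load does not swing
for x,y,a in((.57,.22,4),(.60,.05,11),(.585,-.113,17.4)):
    r.move_to([x,y,.30],down(a+180))
r.sleep(.7)
print(r.current_tool_pos(),r.current_contact_force(),r.current_opening(),r.current_t())
for n in('top','scene'):
    im=grab(n); save(im,n+'1.png'); np.savez(n+'1.npz',w=cloud(im),px=im['pixels'])
E
```

```text
[ 0.37226221 -0.40081785 -3.90586127] 0.18677044281284721
[ 0.58501572 -0.11304801  0.3000186 ] [-0.09496757 -0.37456706 -4.03575642] 0.18869948064903486 8.4167
```

View pics/scene1.png

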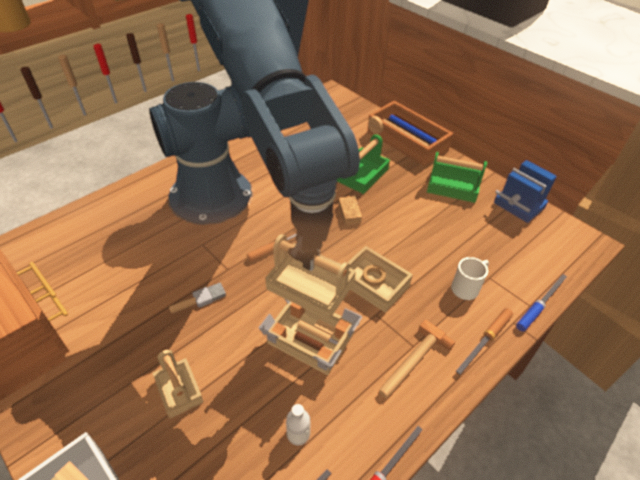

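The tote hangs above the base tray, at about (310,280) px, and looks level. I'll check its pose in numbers before lowering.

```bash
python3 - <<'E'
from m import *
w=np.load('scene1.npz')['w']
b=(262,232,360,322)
q=pts('s',w,b,.19,.34)
d=np.linalg.norm(q[:,:2]-[.585,-.113],axis=1); q=q[d<.12]
a=np.radians(17.4); l=(q[:,:2]-[.585,-.113])@np.array([[np.cos(a),-np.sin(a)],[np.sin(a),np.cos(a)]])
q=np.c_[l,q[:,2]]*1000
f=q[(q[:,1]<-44)|(q[:,1]>44)|(q[:,0]>64)|(q[:,0]<-64)]
print(rect(q/1000),np.percentile(q,[0.5,99.5],axis=0).round(0))
# ear tops and wall tops per side
for nm,m in(('ear-',(q[:,0]<-66)),('ear+',(q[:,0]>66))):
    e=q[m&(abs(q[:,1])<25)]; print(nm,np.percentile(e[:,2],[90,98]).round(1),len(e))
for nm,m in(('w-',(q[:,1]<-47)),('w+',(q[:,1]>47))):
    for s in(-1,1):
        e=q[m&(s*q[:,0]>25)&(abs(q[:,0])<62)]; print(nm,s,np.percentile(e[:,2],[5,95]).round(1) if len(e) else None,len(e))
E
```

```text
(array([ 0.5, -0.5]), array([153.1, 113.9]), 0.4, 4308) [[-74. -57. 205.]
 [ 76.  54. 335.]]
ear- [310.9 316.9] 452
ear+ [312.1 316.7] 437
w- -1 [206.2 245.5] 227
w- 1 [207.6 245.8] 247
w+ -1 None 0
w+ 1 [211.9 247.6] 21
```

The held tote is centred within 1 mm of the tray, within 0.4° of its yaw, and level. Its underside is about 95 mm below the TCP, so I expect it to seat at a TCP height of about 0.145.

```bash
python3 - <<'E'
from h import *
x,y=.585,-.113
r.move_linear([x,y,.18],vel=.08); f0=r.current_contact_force()[2]
r.move_linear([x,y,.155],vel=.03); z=.155
print(f0,r.current_contact_force())
while z>.137:
    z-=.0015; r.move_linear([x,y,z],vel=.02); f=r.current_contact_force()
    print(round(z,4),np.round(f,1))
    if f[2]-f0>5: break
for n in('top','scene'):
    im=grab(n); save(im,n+'2.png'); np.savez(n+'2.npz',w=cloud(im),px=im['pixels'])
print(r.current_t())
E
```

```text
-4.6728491440181354 [-0.94241803  1.01635086 -2.77935524]
0.1535 [-0.5 -0.5 -4.1]
0.152 [-0.2  0.5 -3.6]
0.1505 [-0.3  0.3 -3.2]
0.149 [ 0.2  0.4 -4.4]
0.1475 [ 0.4  0.3 -3.8]
0.146 [ 0.1  0.5 -4.2]
0.1445 [ 0.2 -0.4 -3.8]
0.143 [-3.5  3.9  6. ]
13.25
```

View pics/scene2.png

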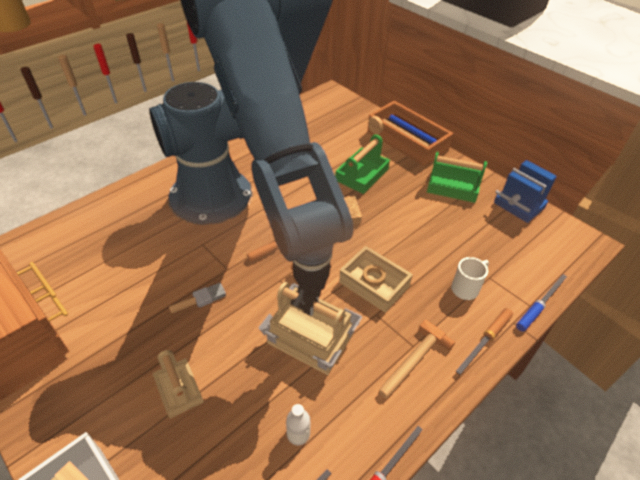

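Contact came at a TCP height of 0.143, close to the predicted seat, and the tote sits between the guides at about (310,330) px. I'll release, retreat and check.

```bash
python3 - <<'E'
from m import *
r.set_gripper(0.8); print(r.current_contact_force())
r.move_linear([.585,-.113,.28],vel=.08)
r.move_to([.30,.25,.35],down(197)); r.sleep(.5)
for n in('top','scene'):
    im=grab(n); save(im,n+'3.png'); w=cloud(im)
    if n=='top':
        b=(340,130,420,220)
        print('guides/all',rect(pts(n,w,b,.03,.2)),'walls',rect(pts(n,w,b,.083,.1)),'high',rect(pts(n,w,b,.12,.18)))
    else:
        print('high',rect(pts(n,w,(250,250,375,375),.12,.18)),'dowel/up')
    q=pts(n,w,(340,130,420,220) if n=='top' else (250,250,375,375),.08,.2)
    a=np.radians(17.4); l=(q[:,:2]-[.585,-.113])@np.array([[np.cos(a),-np.sin(a)],[np.sin(a),np.cos(a)]])*1000
    for s in(-1,1):
        e=q[(s*l[:,0]>66)&(abs(l[:,1])<25)]; f=q[(s*l[:,1]>46)&(abs(l[:,0])<60)]
        print(s,np.percentile(e[:,2],[95]),np.percentile(f[:,2],[50,95]) if len(f) else None,len(e),len(f))
print(r.current_t())
E
```

```text
[ 0.02654029 -0.02465332 -0.33346497]
guides/all (array([ 585. , -112.7]), array([192.6, 152. ]), 17.6, 2779) walls (array([ 584.1, -113.2]), array([151.8, 113.6]), 17.2, 411) high (array([ 584.2, -112.2]), array([154.1,  40.4]), 17.0, 439)
-1 [0.15990585] [0.09009779 0.09550011] 136 121
1 [0.16202484] [0.09005297 0.09560109] 111 114
high (array([ 586.2, -113.9]), array([152.4,  41.6]), 17.8, 748) dowel/up
-1 [0.15927689] [0.08782076 0.09156937] 244 250
1 [0.16003006] [0.08777899 0.0918655 ] 255 183
17.975
```

View pics/scene3.png

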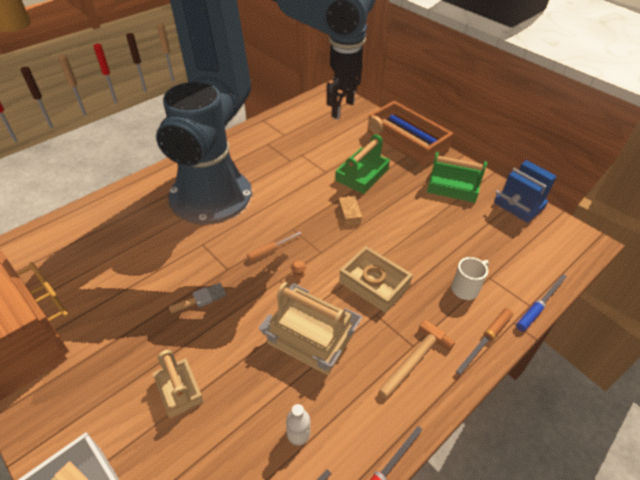

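The tote is seated level on the base tray at (310,330) px, with its wall tops at about 90 mm and ears at about 161 mm. It is within 1 mm and 1° of the tray's pose, and the other objects are where they were.

```bash
python3 -c "
from cell import r
print(r.hand_in())"
```

```text
the job is handed in; nothing more can be done
None
```

The larger tote is stacked level on the guided base tray, centred to about 1 mm and released; the other objects look unmoved, and the job was handed in at about 18 s, with no verdict returned.

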